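# Reset the stroke dial of the snap-fastener press

### The job

On the snap press, swing the hold-down clamp right over until it stays open, leaving the dial knob as it is meanwhile; then turn the knob until its steel pointer lines up with the raised index tab, without shifting the tab. Finally swing the clamp back over centre until it rests fully down on the knob with the pointer still on the tab, and leave everything else on the table where it stands.

Things in the scene. Friction and masses are not known exactly. Their poses are not given: they have to be found in the camera images.
- dial_face: Round aluminium dial, 124 mm across, on the press's sloping console face, which is tilted 32 degrees from horizontal and looks to the press's front and up. Origin: on the knob's axis at the console face; z out of the face along that axis, x up the slope, y level. The clamp's pivot line is parallel to x at y = 105, z = 62 mm, between two steel cheeks (x +-24, y 90 to 120 mm, 74 mm high).
- knob (a joint): Angle of the black dial knob about dial z, rad, counter-clockwise positive seen facing the dial; 0 = pointer along dial x; range -1.9 to 3.3. A 68 mm disc (top at z = 14 mm) carries a grip bar 60 x 16 mm, z 14 to 46 mm, lying along the pointer's direction. Friction 0.05 N m, no spring. Starts 0.5 to 2.9 rad counter-clockwise of the tab: turn clockwise; may need regrasping.
- pointer_tip (a point): Tip of the small steel pointer on the knob's rim, 46 mm from the knob's axis, 10 mm above the dial origin; a steel line on top of the grip bar runs from the middle to the same end.
- index (a joint): Angle of the index tab about dial z, rad, same zero and sense as knob: the knob is set when both values are equal. Held by stiff friction (0.6 N m).
- index_mark (a point): Inner end of the raised steel index tab at the dial's edge (5 mm wide, 48 to 58 mm from the axis, top at z = 12 mm in the dial frame). This point lies 46 mm from the axis, at z = 10 mm, where the pointer tip must come.
- clamp (a joint): Swing of the over-centre hold-down clamp, rad: 0 = shut, rubber foot on top of the knob; 1.9 = fully open, thrown over to the dial's +y side. No spring: it is heavy (0.3 kg, its arm and foot reach 119 mm from the pivot line) and its own weight carries it past top dead centre (about 1.35 rad) to either end, with at most about 0.2 N m (2 N at the handle).
- clamp_handle (a point): Centre of the clamp's black T-handle: lying cylinder 22 mm across, 30 mm long, along dial x, flat ends; gripped by these it turns between the fingers. It stands on a thin stem over the 14 mm wide arm, 112 mm from the pivot line. In the dial frame at swing s: x = 0, y = 105 - 111.8 cos(s + 0.464), z = 62 + 111.8 sin(s + 0.464) mm (shut: y 5, z 112).
- press: Grey snap press, bolted down: base plate 270 x 460 x 14 mm, sloping console 290 mm wide, and at its -y side a column with an overhanging head, 280 mm high (x -55 to 145, y -250 to -180 mm). Origin under the knob's axis at table height, x to its back, z up; its front looks to -x.
- cone_a: Thread cone, off-white, 60 mm across, 108 mm high, standing; origin at the underside centre.
- cone_b: Thread cone, grey, 60 mm across, 108 mm high, standing; origin at the underside centre.
- jar: Clear jar with steel cap, 60 mm across, 80 mm high; origin at the underside centre.
- tray: White tray of snap halves, 120 x 90 x 22 mm; origin at the underside centre.
- punch: Hand punch lying, wooden handle and steel shank, 125 mm long, 22 mm thick; origin under its middle.
- tape_case: Grey round tape-measure case, 60 mm across, 20 mm high; origin at the underside centre.
- die_block: Steel die block 50 x 50 x 30 mm; origin at the underside centre.

How it is judged:
By the outcome, as a careful person would: the job done as asked, in the order asked, and still so for the second after the job is handed in, with the robot touching nothing.
It also fails if it takes over 72 s, if anything falls off the work surface, if the arm or the gripper's body presses on something with over 40 N, if the wrist force passes 120 N, or if a joint passes its speed limit or range.

### The arm

A 7-joint arm with a two-finger parallel gripper is mounted at the origin on the work surface. World frame = base frame: x ahead of the robot, y to its left, z up, the work surface at z = 0. Lengths are in m, angles in rad, forces in N, time in s.
With the tool pointing down it reaches from about 0.4 to 0.85 m from the base axis. Payload 10.4 kg.
Tool frame: the origin (TCP) lies midway between the tips of the shut fingers; the grasp point (between the pads) lies 19 mm behind it; z points along the fingers, y is the line along which they close (so a half turn about z gives the same grasp; the last joint's range is limited). The gripper opens to 85 mm and grips with 20 to 120 N. Pads are 22 mm wide; open, the fingers measure 114 mm over their backs; the gripper's body (76 mm by 85 mm) begins 54 mm behind the grasp point. The pads swing forward as they close: fully open they stand 13 mm farther back than shut.
Start: joints at [-1.343, 0.332, -0.065, 1.46, 0.022, 1.35, -0.088], TCP at [0.155, 0.605, 0.231] pointing down, gripper open.
Joint ranges: [-2.6, 2.6], [-0.5, 2.12], [-1.47, 1.34], [0.16, 2.42], [-1.27, 4.41], [0.06, 2.06], [-2.6, 2.6]. Speed limits (rad/s): [2.22, 2.22, 2.79, 2.79, 3.14, 3.14, 3.14].

### API

Orientations are given as a unit quaternion [x, y, z, w].
In Python, from workcell import monitor, eyes, manip gives the robot as it stands.
- The arm moves only by the tool send_rows, never from a script. Its arguments are lists of equal length, an entry for each row: "offset": the shift along the tool's x, y, z in mm, a list of three; "roll": the turn about the tool's z in rad. In form: {"offset": [[tx, ty, tz], ...], "roll": [roll, ...]}. A call has exactly 5 rows; each row is the pose to reach, as a shift and turn from the pose commanded when the call began, along the tool's axes at that moment; what a row does not reach only later rows make up. A row lasts 1/12 s, in which the tool goes at most 41.7 mm and 7.16 degrees, less where a joint would pass 70% of its speed; a pose out of reach is approached as far as the arm can. A call with a gripper value outside its range is refused whole. "jaw" is the opening, from 0 (shut) to 1 (fully open), set as the call begins (left out, the last holds). The fingers move at their own pace and stop on an object; "newtons" is the grip in N (left out, the last holds). Time passes only in rows, so rows that repeat a pose let the fingers close, or fill a call up. It gives the time, the measured TCP pose, the force and the opening at its end, in the units of the state.
- monitor.get_obs(): the state, without advancing time (a new reading comes with each control period).
- eyes.camera(name): name is "side" or "top" or "wrist"; returns (picture, depth): 384x512x3 uint8, blue, green, red; 384x512 float32, m along the optical axis (not along the pixel's ray), 0 where there is no reading.
- eyes.camera_params(name): a dict with "fovy" (degrees; the focal length in pixels is half the picture's height over the tangent of half this angle, whatever the lens; pixels are square), "cx", "cy" (the principal point, pixels), "R" (3x3) and "t" (3): a world point X has camera coordinates R X + t. Camera axes: x right, y down, z forward; pixel columns grow to the right and rows downward; lengths in m; the calibration is good to about 2 mm. A picture is of the moment at which its call begins: read the wrist's pose just before it. camera_params takes no time and is no camera call; for the wrist camera it gives the pose at the moment of the call.
- manip.hand_in(): hands the job in, once; it reports no verdict.
The state is a dict: "clock": time; "joint_pos": joint angles; "joint_velocities": joint speeds; "tau": joint torques, N m; "position": TCP position; "ee_rot": TCP orientation; "ft_force": force on the tool from outside, world axes, zero at the start; "torque": the same for the moment, N m; "grip_width": opening from 0.0 (shut) to 1.0 (fully open).
Only numpy, scipy, OpenCV 4.12 (cv2) and the standard library are available. Lean on these libraries where they do the work, as an engineer would, in place of code of your own. Each camera call takes 0.05 s, during which the arm holds its last target. There are 200 camera calls.

## Working session

There is one attempt and no reset: what is moved stays moved. The work goes in short steps, Python scripts to look and compute and a tool call to move; the robot and the scene stay as the last step left them, time stands still between calls to the robot, and variables do not carry over. Pictures are saved under pics/ and viewed, on a budget of 10 in all, crops included, one or two more only if the job needs it, and the job is handed in when it is done.

Besides the shell and the picture viewer there is one more tool, called after ">>>" as name(argument=value, ...) on one line, values as JSON. send_rows: Moves the arm, as the interface text tells. Its arguments: {"type":"object","properties":{"offset":{"type":"array"},"roll":{"type":"array"},"jaw":{"type":"number"},"newtons":{"type":"number"}},"required":["offset","roll"]}

```bash
ls; mkdir -p pics; python3 - <<'E'
from workcell import monitor, eyes, manip
import cv2,numpy as np
o=monitor.get_obs();print({k:np.round(v,3) for k,v in o.items()})
ims=[]
for n in ("side","top"):
    p,d=eyes.camera(n);c=eyes.camera_params(n);print(n,c)
    np.savez(f"pics/{n}0.npz",p=p,d=d,R=c["R"],t=c["t"],f=192/np.tan(np.radians(c["fovy"]/2)),cx=c["cx"],cy=c["cy"])
    cv2.imwrite(f"pics/{n}0.png",p)
E
```

```text
pics
{'clock': np.float64(0.0), 'joint_pos': array([-1.343,  0.333, -0.065,  1.461,  0.022,  1.35 , -0.089]), 'joint_velocities': array([-0.001,  0.   ,  0.001, -0.   ,  0.   ,  0.001, -0.001]), 'tau': array([-2.0000e-03, -6.2544e+01,  4.8000e-02, -3.9161e+01,  1.6000e-02,
        1.0000e-02,  0.0000e+00]), 'position': array([0.155, 0.605, 0.231]), 'ee_rot': array([ 0.125,  0.992, -0.001, -0.   ]), 'ft_force': array([0.674, 0.484, 0.252]), 'torque': array([-0.008,  0.03 , -0.   ]), 'grip_width': np.float64(1.002)}
side {'fovy': 50.73885246332662, 'cx': 255.79882591811494, 'cy': 194.71014620268784, 'R': array([[ 0.98343741, -0.18075948, -0.01329925],
       [-0.12486887, -0.62251774, -0.77257972],
       [ 0.13137209,  0.76144446, -0.63477847]]), 't': array([-0.56864923,  0.16713204,  1.60196331])}
top {'fovy': 50.939414160240474, 'cx': 257.1922052219815, 'cy': 193.5896804245372, 'R': array([[ 0.00906029, -0.99984997,  0.01476326],
       [-0.99919905, -0.00962788, -0.03884017],
       [ 0.03897649, -0.01439954, -0.99913637]]), 't': array([-0.02859926,  0.54395109,  1.35072344])}
```

View pics/side0.png

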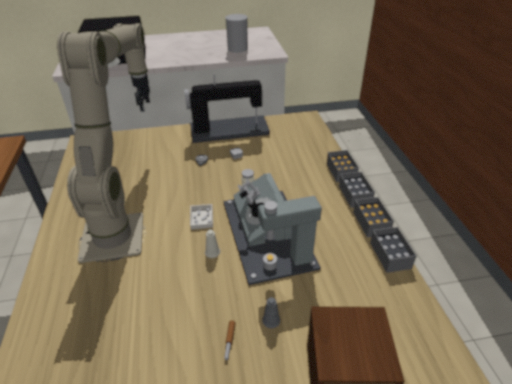

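View pics/top0.png

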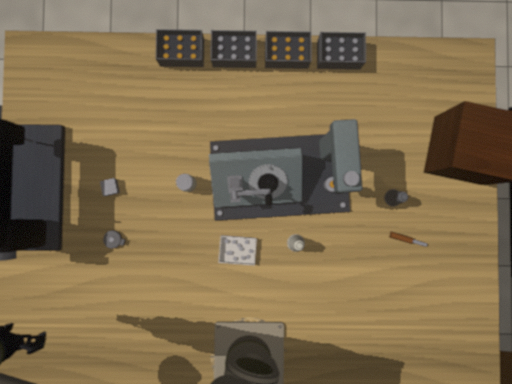

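```bash
cat > h.py <<'E'
import numpy as np,cv2
def load(n):
    return np.load(f"pics/{n}.npz")
def ray(c,u,v):
    d=np.array([(u-c["cx"])/c["f"],(v-c["cy"])/c["f"],1]);R=c["R"]
    return -R.T@c["t"],R.T@d
def atz(c,u,v,z):
    o,d=ray(c,u,v);return o+d*(z-o[2])/d[2]
def atd(c,u,v):
    o,d=ray(c,u,v);return o+d*c["d"][int(round(v)),int(round(u))]
def proj(c,X):
    q=np.asarray(X)@c["R"].T+c["t"];return np.stack([c["cx"]+c["f"]*q[...,0]/q[...,2],c["cy"]+c["f"]*q[...,1]/q[...,2]],-1)
def snap(name,tag):
    from workcell import eyes
    k=eyes.camera_params(name);p,d=eyes.camera(name)
    np.savez(f"pics/{tag}.npz",p=p,d=d,R=k["R"],t=k["t"],f=192/np.tan(np.radians(k["fovy"]/2)),cx=k["cx"],cy=k["cy"])
    return load(tag)
def crop(c,u0,v0,u1,v1,s,tag):
    cv2.imwrite(f"pics/{tag}.png",cv2.resize(c["p"][v0:v1,u0:u1],None,fx=s,fy=s,interpolation=cv2.INTER_CUBIC))
E
python3 - <<'E'
from h import *
c=load("top0");crop(c,200,110,365,230,4.8,"topc")
E
```

```text
(no output)
```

View pics/topc.png

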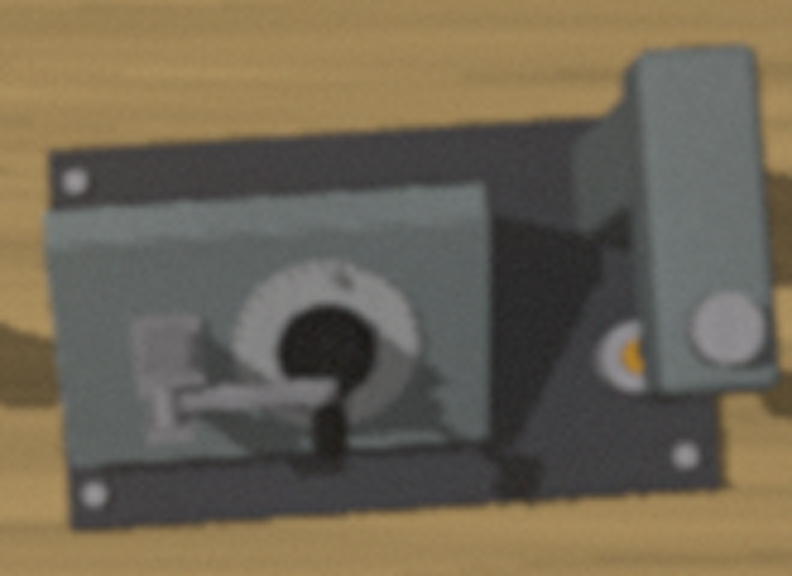

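```bash
python3 - <<'E'
from h import *
c=load("top0");f=lambda u,v:(u/4.8+200,v/4.8+110)
P=[atz(c,*f(*q),.014) for q in [(52,152),(74,528),(722,486)]]
print(np.round(P,4)); 
e=P[1]-P[2];yaw=np.arctan2(e[1],e[0])-np.pi/2;print("yaw",yaw,np.linalg.norm(e))
e=P[0]-P[1];yaw2=np.arctan2(e[1],e[0]);print("yaw2",yaw2,np.linalg.norm(e))
pts=np.array([atd(c,*f(u,v)) for u in range(80,480,8) for v in range(250,440,6)])
# ransac plane w known normal dir
n=np.array([-np.sin(np.radians(32))*np.cos(yaw),-np.sin(np.radians(32))*np.sin(yaw),np.cos(np.radians(32))])
h=pts@n;hh,b=np.histogram(h,40);print(hh,b[[0,-1]]);m=np.median(h)
q=pts[abs(h-m)<.006];ce=q.mean(0);n2=np.linalg.svd(q-ce)[2][2];n2*=np.sign(n2[2]);print(n,n2,m,np.degrees(np.arccos(n2[2])),np.arctan2(-n2[1],-n2[0]))
print([np.round(atd(c,*f(*k)),3) for k in [(240,330),(326,272),(410,320),(328,350),(330,435),(168,350)]])
o,d=ray(c,*f(326,342));print("dial",o+d*((m-o@n)/(d@n)))
E
```

```text
[[ 0.7182  0.1349  0.014 ]
 [ 0.454   0.1159  0.014 ]
 [ 0.4874 -0.3387  0.014 ]]
yaw 0.07338775882312953 0.4558711797227289
yaw2 0.07153096904274679 0.2648867466079534
[1323   62  172    3   29    0    0    0    0    0    0    0    0    0
    0    0    0    0    0    0    0    0    0    0    0    0    0    0
    0    0    0    0    0    0    0    0    0    0    0   11] [-0.24145697  0.90335823]
[-0.52849289 -0.03885469  0.8480481 ] [-0.53499044 -0.03719702  0.84403887] -0.23174964107040869 32.43089548845358 0.06941667460013831
[array([0.588, 0.001, 0.096]), array([ 0.625, -0.055,  0.113]), array([ 0.596, -0.111,  0.096]), array([ 0.574, -0.056,  0.118]), array([ 0.517, -0.055,  0.187]), array([0.572, 0.047, 0.134])]
dial [ 0.58103944 -0.05633902  0.08624103]
```

>>> send_rows(offset=[[-25,-28,-5],[-50,-56,-10],[-75,-84,-15],[-100,-112,-20],[-125,-140,-25]], roll=[0,0,0,0,0])

```text
clock: 0.52
position: [0.2419, 0.4369, 0.2561]
ee_rot: [0.125, 0.992, -0.0, -0.0]
ft_force: [-0.1, -0.1, 0.3]
grip_width: 0.997
```

>>> send_rows(offset=[[-25,-28,-5],[-50,-56,-10],[-75,-84,-15],[-100,-112,-20],[-125,-140,-25]], roll=[0,0,0,0,0])

```text
clock: 0.93
position: [0.3281, 0.2703, 0.2814]
ee_rot: [0.125, 0.992, 0.0, -0.0]
ft_force: [1.4, 0.9, 0.7]
grip_width: 1.003
```

>>> send_rows(offset=[[-25,-28,-5],[-50,-56,-10],[-75,-84,-15],[-100,-112,-20],[-125,-140,-25]], roll=[0,0,0,0,0])

```text
clock: 1.35
position: [0.4144, 0.1036, 0.3064]
ee_rot: [0.125, 0.992, 0.0, -0.0]
ft_force: [0.1, 1.3, 0.4]
grip_width: 0.998
```

>>> send_rows(offset=[[-25,-28,-5],[-50,-56,-10],[-75,-84,-15],[-100,-112,-20],[-125,-140,-25]], roll=[0.12,0.24,0.36,0.48,0.6])

```text
clock: 1.77
position: [0.5008, -0.063, 0.3316]
ee_rot: [0.415, 0.91, 0.0, 0.0]
ft_force: [1.1, 0.3, -0.3]
grip_width: 1.002
```

>>> send_rows(offset=[[0,0,0],[0,0,0],[0,0,0],[0,0,0],[0,0,0]], roll=[0.12,0.24,0.36,0.48,0.6])

```text
clock: 2.18
position: [0.5003, -0.0611, 0.3309]
ee_rot: [0.666, 0.746, -0.0, -0.0]
ft_force: [0.1, 0.9, 0.2]
grip_width: 0.995
```

```bash
python3 - <<'E'
from h import *
from workcell import monitor
c=snap("wrist","w1");o=monitor.get_obs();print(o["clock"],o["position"],o["ee_rot"],o["joint_pos"],o["ft_force"]); crop(c,0,0,512,384,1.5,"w1")
E
```

```text
2.2333 [ 0.50031093 -0.06113044  0.33097688] [ 6.69104878e-01  7.43167927e-01 -2.04099202e-04 -2.29384000e-04] [-6.41098651e-01 -2.16162246e-04  6.81557915e-01  1.63774766e+00
  1.57765243e-04  1.50462657e+00  1.45237641e-01] [-0.53565671 -0.40689656  0.54931202]
```

View pics/w1.png

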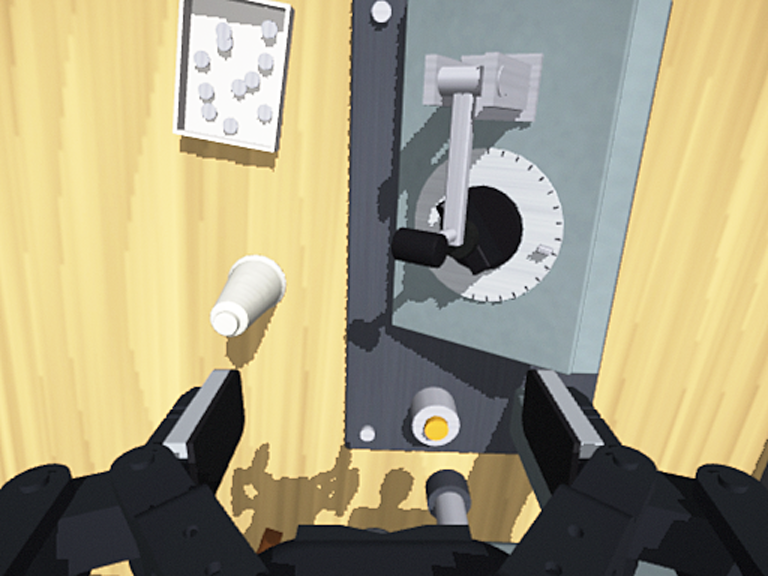

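```bash
cat >> h.py <<'E'
A=np.radians(32)
class Dial:
    def __init__(s,O,yaw):
        s.O=np.array(O);cy,sy=np.cos(yaw),np.sin(yaw);Z=np.array([[cy,-sy,0],[sy,cy,0],[0,0,1]])
        s.R=Z@np.array([[np.cos(A),0,-np.sin(A)],[0,1,0],[np.sin(A),0,np.cos(A)]])
    def w(s,p): return s.O+np.asarray(p)/1000@s.R.T
    def d(s,X): return (np.asarray(X)-s.O)@s.R*1000
def handle(s): return np.array([0,105-111.8*np.cos(s+.464),62+111.8*np.sin(s+.464)])
E
python3 - <<'E'
from h import *
c=load("w1")
a=atz(c,350/1.5,10/1.5,.014);b=atz(c,345/1.5,445/1.5,.014);e=a-b;yaw=np.arctan2(-e[0],e[1]);print("yaw",yaw)
for D in [Dial([.581,-.0563,.0862],y) for y in (.072,)]:
    for p in [(620,100),(600,250),(440,330),(530,340),(560,60),(497,155),(555,225),(520,290),(470,285),(540,252),(420,247),(410,240),(432,215)]:
        print(p,np.round(D.d(atd(c,p[0]/1.5,p[1]/1.5)),1))
# rim by rays at dial z=4
    C=[]
    for p in [(564,225),(497,147),(497,302),(535,161),(541,283),(555,190),(557,258),(470,296)]:
        o,d=ray(c,p[0]/1.5,p[1]/1.5);n=D.R[:,2];z=.004;X=o+d*((D.O+n*z-o)@n/(d@n));C.append(D.d(X)[:2])
    C=np.array(C);s=np.linalg.lstsq(np.c_[2*C,np.ones(len(C))],(C**2).sum(1),rcond=None)[0];print("circ",s[:2],np.sqrt(s[2]+s[0]**2+s[1]**2))
E
```

```text
yaw 0.07956033489371717
(620, 100) [84.  99.3 -5.6]
(600, 250) [88.7 -4.1 -7.4]
(440, 330) [-30.8 -99.6  -3.1]
(530, 340) [ 49.6 -86.5  -3.1]
(560, 60) [ 41.7 124.5  -2.8]
(497, 155) [ 5.8 58.1  1.3]
(555, 225) [56.2 11.2  1.4]
(520, 290) [ 37.2 -44.3   1.8]
(470, 285) [ -4.7 -49.1   2.2]
(540, 252) [50.4 -8.6 11. ]
(420, 247) [  5.5   9.  119.6]
(410, 240) [ -2.3  11.8 118.4]
(432, 215) [-44.5   5.1   2.8]
circ [2.41910133 2.48966599] 61.903322810617105
```

```bash
cat >> h.py <<'E'
D=Dial(Dial([.581,-.0563,.0862],.075).w([2.4,2.5,-3]),.075)
def totool(dw,o=None):
    from scipy.spatial.transform import Rotation as Rn
    if o is None:
        from workcell import monitor;o=monitor.get_obs()
    return Rn.from_quat(o["ee_rot"]).as_matrix().T@np.asarray(dw)*1000
E
python3 - <<'E'
from h import *
from workcell import monitor
c=load("w1");C=[]
for p in [(564,225),(497,147),(497,302),(535,161),(541,283),(555,190),(557,258),(470,296)]:
    o,d=ray(c,p[0]/1.5,p[1]/1.5);n=D.R[:,2];z=.0045;X=o+d*((D.O+n*z-o)@n/(d@n));C.append(D.d(X)[:2])
C=np.array(C);s=np.linalg.lstsq(np.c_[2*C,np.ones(len(C))],(C**2).sum(1),rcond=None)[0];print("circ",s[:2],np.sqrt(s[2]+s[0]**2+s[1]**2),D.O)
for s in (0,):
    h=D.w(handle(s));print("handle",h, proj(c,h)*1.5)
o=monitor.get_obs()
print(D.d(atd(c,540/1.5,252/1.5)),D.d(atd(c,436/1.5,215/1.5)))
h=D.w(handle(0));print(totool(h-[0,0,.015]-o["position"],o))
E
```

```text
circ [-0.88920268 -0.55317486] 62.34932469949044 [ 0.58442756 -0.0535354   0.08492766]
handle [ 0.52484943 -0.05297734  0.17993764] [423.4305919 245.4802674]
[ 48.02459864 -11.25889766  14.02366341] [-43.78217929   2.90723609   4.50811211]
[  5.53046035  25.35802348 166.02417384]
```

>>> send_rows(offset=[[2,8,25],[4,16,50],[5,24,75],[5,24,90],[5,24,100]], roll=[0.015,0.03,0.03,0.03,0.03])

```text
clock: 2.65
position: [0.5229, -0.0531, 0.2291]
ee_rot: [0.673, 0.739, -0.001, -0.001]
ft_force: [-0.3, -0.7, -0.1]
grip_width: 1.003
```

>>> send_rows(offset=[[0,0,15],[0,0,30],[0,0,45],[0,0,58],[0,0,66]], roll=[0,0,0,0,0])

```text
clock: 3.07
position: [0.5232, -0.0533, 0.1643]
ee_rot: [0.674, 0.739, -0.0, -0.0]
ft_force: [-0.4, -0.1, -0.1]
grip_width: 1.005
```

>>> send_rows(offset=[[0,0,0],[0,0,0],[0,0,0],[0,0,0],[0,0,0]], roll=[0,0,0,0,0], jaw=0, newtons=30)

```text
clock: 3.48
position: [0.5224, -0.0535, 0.1664]
ee_rot: [0.675, 0.738, -0.001, -0.001]
ft_force: [-14.9, -0.3, 16.5]
grip_width: 0.39
```

>>> send_rows(offset=[[0,0,0],[0,0,0],[0,0,0],[0,0,0],[0,0,0]], roll=[0,0,0,0,0])

```text
clock: 3.9
position: [0.5224, -0.0535, 0.1665]
ee_rot: [0.675, 0.738, -0.001, -0.001]
ft_force: [-13.0, 0.1, 16.4]
grip_width: 0.389
```

```bash
python3 - <<'E'
from h import *
from workcell import monitor
c=snap("wrist","w2");o=monitor.get_obs();print(o["clock"],o["position"],o["ee_rot"],o["ft_force"],o["grip_width"]); crop(c,0,0,512,384,1.2,"w2")
p=o["position"]
for s in (0,.2,.4,.6,.8,1,1.2,1.4,1.6,1.8,1.9,1.92): print(s,np.round(totool(D.w(handle(s))-D.w(handle(0)),o),1))
E
```

```text
3.95 [ 0.52234511 -0.05349975  0.16649177] [ 6.74678433e-01  7.38110097e-01 -5.52880560e-04 -1.48039369e-03] [-13.02145181  -0.7567951   16.3530604 ] 0.3924357220861342
0 [0. 0. 0.]
0.2 [ 12.1  -9.9 -16. ]
0.4 [ 27.7 -18.2 -29.6]
0.6 [ 46.1 -24.7 -40.3]
0.8 [ 66.7 -29.1 -47.8]
1 [ 88.6 -31.2 -51.6]
1.2 [110.9 -31.  -51.7]
1.4 [132.8 -28.4 -48.1]
1.6 [153.3 -23.5 -40.8]
1.8 [171.7 -16.6 -30.2]
1.9 [179.9 -12.5 -23.8]
1.92 [181.4 -11.6 -22.4]
```

View pics/w2.png

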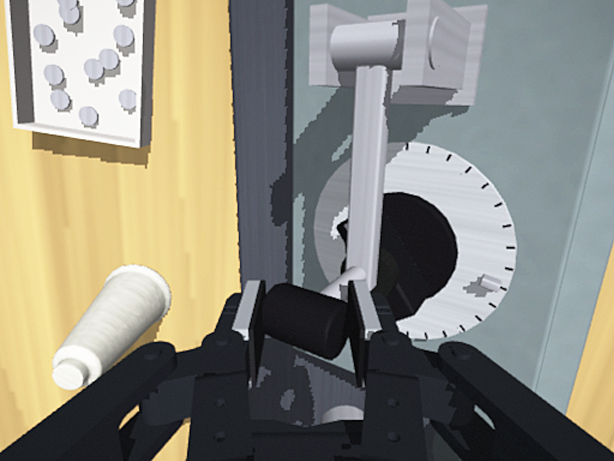

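>>> send_rows(offset=[[3,-4,-5],[7,-8,-11],[12,-10,-16],[20,-14,-23],[28,-18,-30]], roll=[0,0,0,0,0])

```text
clock: 4.37
position: [0.5023, -0.0276, 0.1956]
ee_rot: [0.675, 0.738, -0.001, -0.0]
ft_force: [0.2, -0.2, -5.1]
grip_width: 0.386
```

>>> send_rows(offset=[[11,-4,-7],[22.5,-7.5,-12.5],[35,-10,-17],[48,-12,-20],[61,-13,-22]], roll=[0,0,0,0,0])

```text
clock: 4.78
position: [0.4835, 0.0322, 0.2179]
ee_rot: [0.675, 0.738, -0.001, -0.0]
ft_force: [-3.1, -4.0, -0.6]
grip_width: 0.388
```

>>> send_rows(offset=[[13.5,0,0],[27,0.5,0.5],[40,2,2.5],[53,4.5,6],[65,7.5,11]], roll=[0,0,0,0,0])

```text
clock: 5.2
position: [0.4836, 0.0998, 0.2066]
ee_rot: [0.674, 0.739, -0.001, -0.002]
ft_force: [-12.3, 1.2, 4.5]
grip_width: 0.381
```

>>> send_rows(offset=[[6,2,3],[12,4,6.5],[17,6.5,10],[22,9,13.5],[26.5,11,17]], roll=[0,0,0,0,0])

```text
clock: 5.62
position: [0.4918, 0.1279, 0.1888]
ee_rot: [0.673, 0.739, -0.002, -0.003]
ft_force: [-11.8, 5.1, 2.3]
grip_width: 0.382
```

```bash
python3 - <<'E'
from h import *
from workcell import monitor
c=snap("wrist","w3");o=monitor.get_obs();print(o["clock"],o["position"],o["ee_rot"],o["ft_force"],o["grip_width"]); crop(c,0,0,512,384,1.2,"w3")
print(D.d(o["position"]+[0,0,.015]),handle(1.9),D.w(handle(1.9)))
E
```

```text
5.6667 [0.49205725 0.12860342 0.18812149] [ 0.67310977  0.73953672 -0.00161874 -0.00245919] [-11.20590963   5.90393182  -1.00180615] 0.38097206161257996
[ -3.90723618 188.54807793 141.81312574] [  0.         184.66918462 140.4350752 ] [0.4963803  0.12503843 0.20402336]
```

View pics/w3.png

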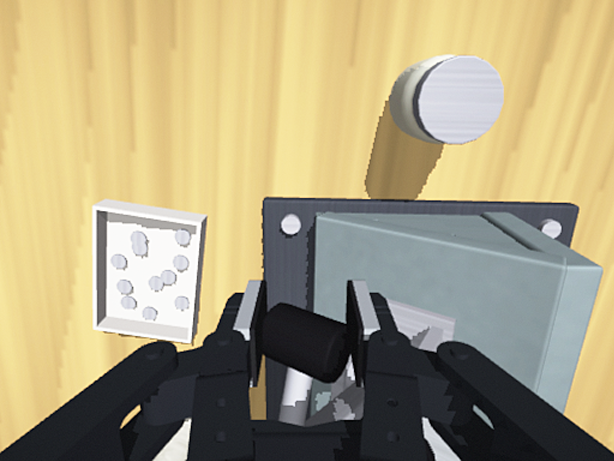

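>>> send_rows(offset=[[0,0,0],[0,0,0],[0,0,0],[0,0,0],[0,0,0]], roll=[0,0,0,0,0], jaw=1)

```text
clock: 6.08
position: [0.4953, 0.1253, 0.1897]
ee_rot: [0.675, 0.738, 0.0, 0.0]
ft_force: [0.2, -1.6, 0.1]
grip_width: 0.997
```

>>> send_rows(offset=[[0,0,-15],[0,0,-40],[0,0,-75],[0,0,-105],[0,0,-125]], roll=[0,0,0,0,0])

```text
clock: 6.5
position: [0.4956, 0.1252, 0.3176]
ee_rot: [0.675, 0.738, 0.002, 0.001]
ft_force: [0.6, 1.2, 0.7]
grip_width: 0.996
```

>>> send_rows(offset=[[-40,8,0],[-80,16,0],[-120,24,0],[-160,32,0],[-200,40,0]], roll=[0,0,0,0,0])

```text
clock: 6.92
position: [0.5531, -0.0723, 0.3149]
ee_rot: [0.674, 0.738, 0.001, 0.0]
ft_force: [0.7, 0.9, -0.1]
grip_width: 0.996
```

>>> send_rows(offset=[[-20,0,0],[-30,0,0],[-30,0,0],[-30,0,0],[-30,0,0]], roll=[0,0,0,0,0])

```text
clock: 7.33
position: [0.5557, -0.098, 0.3142]
ee_rot: [0.674, 0.739, 0.0, -0.0]
ft_force: [-0.4, 0.4, 0.3]
grip_width: 1.002
```

```bash
python3 - <<'E'
from h import *
from workcell import monitor
c=snap("wrist","w4");o=monitor.get_obs();print(o["clock"],o["position"],o["ee_rot"],o["ft_force"],o["grip_width"])
u,v=np.round(proj(c,D.w([0,0,5]))).astype(int);print(u,v,[proj(c,D.w(handle(1.9)))])
u0,v0=max(u-80,0),max(v-75,0);print(u0,v0);crop(c,u0,v0,u0+160,v0+150,4,"w4")
E
```

```text
7.3833 [ 0.55571596 -0.0978633   0.31423152] [ 6.73477515e-01  7.39207558e-01  3.39846564e-04 -3.29141302e-04] [-0.0971978   1.015646    0.81772358] 1.000230207095319
282 116 [array([ 190.34049834, -180.35627324])]
202 41
```

View pics/w4.png

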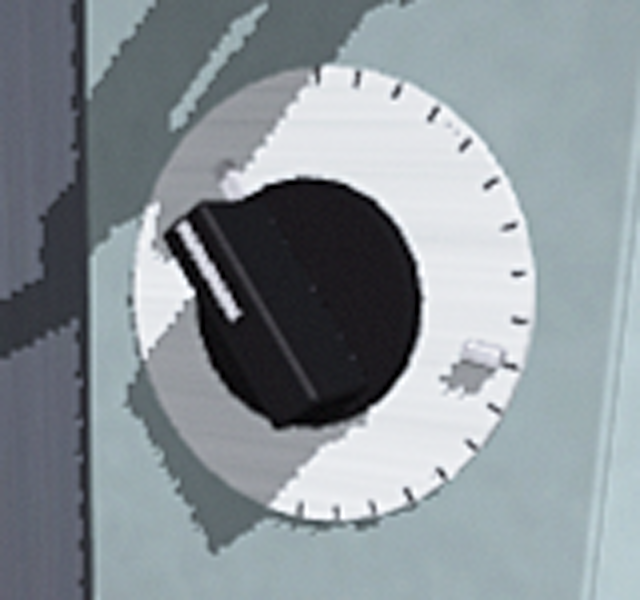

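```bash
cat >> h.py <<'E'
def atdz(c,u,v,z):
    o,d=ray(c,u,v);n=D.R[:,2];return D.d(o+d*((D.O+n*z/1000-o)@n/(d@n)))
def circ(C):
    C=np.array(C)[:,:2];s=np.linalg.lstsq(np.c_[2*C,np.ones(len(C))],(C**2).sum(1),rcond=None)[0];return s[:2],np.sqrt(s[2]+s[0]**2+s[1]**2)
E
python3 - <<'E'
from h import *
c=load("w4");f=lambda u,v:(u/4+202-.375,v/4+41-.375)
print("dialface z",[D.d(atd(c,*f(u,v)))[2].round(1) for u,v in [(450,250),(400,130),(440,420),(150,300)]],"console",[D.d(atd(c,*f(u,v)))[2].round(1) for u,v in [(580,100),(560,540),(400,560)]])
R=[(536,280),(328,65),(335,522),(434,95),(505,175),(500,420),(440,490),(250,500),(132,290),(260,80)]
k=circ([atdz(c,*f(*p),4) for p in R]);print(k)
for n,p,z in [("ptr",(232,182),10),("tab_c",(483,350),12),("tab_in",(464,352),12),("ln0",(182,226),46),("ln1",(238,318),46)]:
    q=atdz(c,*f(*p),z)[:2]-k[0];print(n,q.round(1),np.hypot(*q).round(1),np.arctan2(q[1],q[0]).round(3), D.d(atd(c,*f(*p))).round(1))
E
```

```text
dialface z [np.float64(4.9), np.float64(3.6), np.float64(5.2), np.float64(3.4)] console [np.float64(1.6), np.float64(1.3), np.float64(0.7)]
(array([-2.18476292, -1.37342714]), np.float64(62.655594682484015))
ptr [-24.7  32.1] 40.4 2.226 [-25.5  30.7  12.3]
tab_c [52.8 -7.1] 53.3 -0.134 [51.1 -8.3 13.3]
tab_in [47.7 -8.1] 48.4 -0.168 [45.7 -9.4 12.4]
ln0 [-17.5  21.8] 28.0 2.247 [-19.   20.5  47.1]
ln1 [-0.2 -0. ] 0.2 -3.013 [-1.1 -1.1 48.2]
```

```bash
cat >> h.py <<'E'
D=Dial(D.w([-2,-1.2,.8]),.075)
E
python3 - <<'E'
from h import *
from workcell import monitor
o=monitor.get_obs();t=D.w([0,0,41]);print(D.O,t,o["joint_pos"][6]);t[2]=.108;print(totool(t-o["position"],o))
E
```

```text
[ 0.5824034  -0.05489088  0.08454626] [ 0.56073779 -0.05651886  0.11931623] 0.2979440612629726
[ 40.50473227   8.82701645 206.27038652]
```

>>> send_rows(offset=[[10,3,20],[20,6,40],[30,9,60],[40.5,9,80],[40.5,9,100]], roll=[-0.115,-0.23,-0.345,-0.46,-0.57], jaw=0.38)

```text
clock: 7.8
position: [0.561, -0.0545, 0.2133]
ee_rot: [0.435, 0.901, 0.001, -0.0]
ft_force: [0.6, 0.4, -1.1]
grip_width: 0.381
```

>>> send_rows(offset=[[0,0,20],[0,0,40],[0,0,60],[0,0,66],[0,0,66]], roll=[0,0,0,0,0])

```text
clock: 8.22
position: [0.56, -0.0575, 0.147]
ee_rot: [0.439, 0.899, -0.001, -0.001]
ft_force: [0.4, -0.4, 0.3]
grip_width: 0.381
```

```bash
python3 - <<'E'
from h import *
from workcell import monitor
c=snap("wrist","w5");o=monitor.get_obs();print(o["clock"],o["position"],o["ee_rot"],o["joint_pos"][6],o["ft_force"],o["grip_width"])
t=D.w([0,0,41]);t[2]=.108;print(totool(t-o["position"],o));q=o["ee_rot"];print("toolx",2*np.arctan2(q[1],q[0]))
crop(c,100,50,450,384,1.6,"w5")
E
```

```text
8.2667 [ 0.56077431 -0.05793677  0.14842354] [ 4.39189240e-01  8.98394508e-01 -7.45908383e-05 -3.36755254e-04] 0.836980250337085 [ 0.20532442  0.83093582 -0.12746508] 0.3823771002455228
[ 1.11953722  0.85947356 40.42377982]
toolx 2.2322005552464352
```

View pics/w5.png

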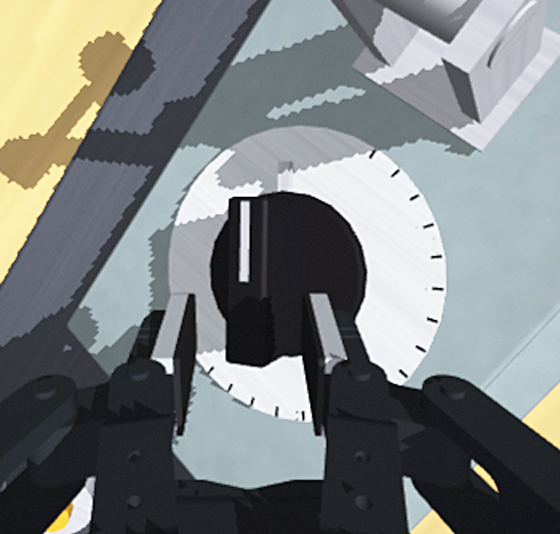

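>>> send_rows(offset=[[0,0,12],[1,0.5,24],[1,0.5,34],[1,0.5,40],[1,0.5,40]], roll=[0,0,0,0,0])

```text
clock: 8.68
position: [0.5601, -0.0575, 0.1069]
ee_rot: [0.44, 0.898, -0.0, -0.001]
ft_force: [0.3, -0.6, -0.0]
grip_width: 0.375
```

>>> send_rows(offset=[[0,0,0],[0,0,0],[0,0,0],[0,0,0],[0,0,0]], roll=[0.09,0.18,0.27,0.36,0.45])

```text
clock: 9.1
position: [0.5616, -0.0562, 0.1088]
ee_rot: [0.63, 0.776, 0.001, 0.0]
ft_force: [2.4, 4.7, 0.1]
grip_width: 0.379
```

Small force, knob is following. Continue; total remaining roll about 1.87.

>>> send_rows(offset=[[0,0,0],[0,0,0],[0,0,0],[0,0,0],[0,0,0]], roll=[0.09,0.18,0.27,0.36,0.45])

```text
clock: 9.52
position: [0.5621, -0.0569, 0.1091]
ee_rot: [0.788, 0.616, 0.001, 0.001]
ft_force: [3.4, 1.9, 0.1]
grip_width: 0.378
```

>>> send_rows(offset=[[0,0,0],[0,0,0],[0,0,0],[0,0,0],[0,0,0]], roll=[0.09,0.18,0.27,0.36,0.45])

```text
clock: 9.93
position: [0.5615, -0.0576, 0.109]
ee_rot: [0.905, 0.425, 0.001, 0.0]
ft_force: [0.8, -0.4, 1.1]
grip_width: 0.381
```

>>> send_rows(offset=[[0,0,0],[0,0,0],[0,0,0],[0,0,0],[0,0,0]], roll=[0.09,0.18,0.27,0.36,0.45])

```text
clock: 10.35
position: [0.5602, -0.0576, 0.1085]
ee_rot: [0.977, 0.212, -0.0, -0.001]
ft_force: [-3.4, 2.5, 3.4]
grip_width: 0.378
```

>>> send_rows(offset=[[0,0,0],[0,0,0],[0,0,0],[0,0,0],[0,0,0]], roll=[0.1,0.2,0.3,0.4,0.5])

```text
clock: 10.77
position: [0.5603, -0.0571, 0.1085]
ee_rot: [0.999, -0.037, -0.001, -0.001]
ft_force: [-2.5, 3.3, 2.1]
grip_width: 0.381
```

```bash
python3 - <<'E'
from h import *
from workcell import monitor
c=snap("wrist","w6");o=monitor.get_obs();print(o["clock"],o["position"],o["ee_rot"],o["joint_pos"][6],o["ft_force"],o["grip_width"])
q=o["ee_rot"];print("toolx",2*np.arctan2(q[1],q[0]))
crop(c,100,0,450,384,1.5,"w6")
E
```

```text
10.8167 [ 0.56041736 -0.05701833  0.1083129 ] [ 9.99190393e-01 -4.02234769e-02 -5.35623713e-04 -5.86466982e-04] -1.2287934986501414 [-1.77588193  1.60896478  1.70966611] 0.3819690489605407
toolx -0.08046868798116764
```

View pics/w6.png

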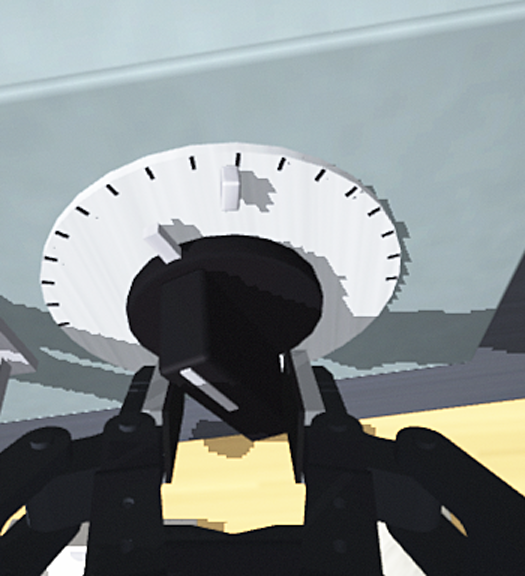

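>>> send_rows(offset=[[0,0,2],[0,0,4],[0,0,4],[0,0,4],[0,0,4]], roll=[0,0,0,0,0], jaw=0, newtons=20)

```text
clock: 11.23
position: [0.5615, -0.0566, 0.1053]
ee_rot: [0.999, -0.032, 0.001, -0.001]
ft_force: [-3.7, 5.6, 11.8]
grip_width: 0.192
```

>>> send_rows(offset=[[0,0,0],[0,0,0],[0,0,0],[0,0,0],[0,0,0]], roll=[0,0,0,0,0])

```text
clock: 11.65
position: [0.5615, -0.0566, 0.1053]
ee_rot: [0.999, -0.032, 0.001, -0.001]
ft_force: [-3.0, 6.2, 11.2]
grip_width: 0.192
```

```bash
python3 - <<'E'
from h import *
from workcell import monitor
c=snap("wrist","w7");o=monitor.get_obs();print(o["clock"],o["position"],o["ee_rot"],o["joint_pos"][6],o["ft_force"],o["grip_width"])
q=o["ee_rot"];print("toolx",2*np.arctan2(q[1],q[0]))
crop(c,110,80,380,300,2.9,"w7")
E
```

```text
11.7 [ 0.56147284 -0.05657098  0.10530382] [ 9.99487315e-01 -3.19901840e-02  5.76694388e-04 -1.18428951e-03] -1.2113084906528102 [-4.08979567  5.63419399 11.43533718] 0.1886652585474234
toolx -0.06399134113071107
```

View pics/w7.png

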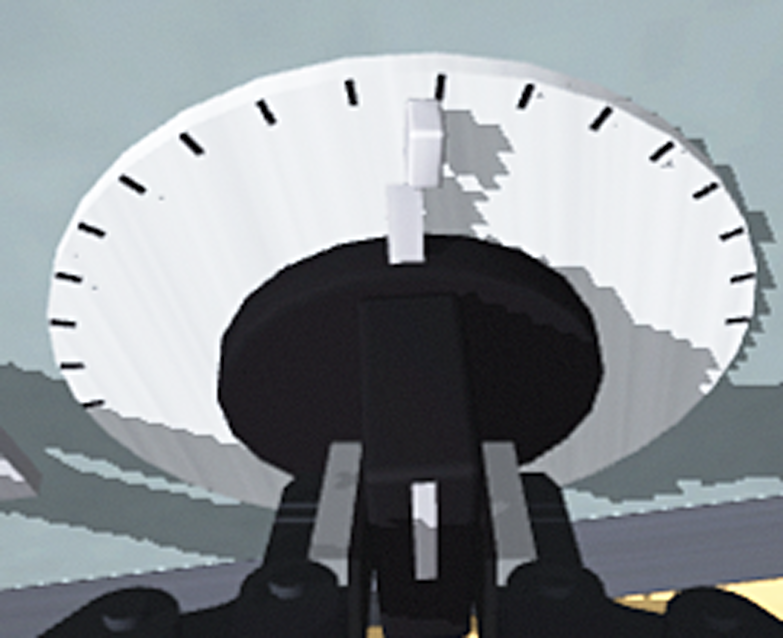

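```bash
cat > ang.py <<'E'
from h import *
def ang(tag,f,rim,pts):
    c=load(tag);k=circ([atdz(c,*f(*p),4) for p in rim]);print(k)
    for n,p,z in pts:
        q=atdz(c,*f(*p),z)[:2]-k[0];print(n,q.round(1),np.hypot(*q).round(1),np.arctan2(q[1],q[0]).round(4),"depth-z",D.d(atd(c,*f(*p))).round(1))
E
python3 - <<'E'
from ang import *
f=lambda u,v:((u+.5)/2.9+109.5,(v+.5)/2.9+79.5)
ang("w7",f,[(430,53),(180,116),(94,186),(50,320),(560,75),(660,130),(725,205),(755,290)],
 [("ptr",(406,188),10),("ptrbase",(406,255),10),("tab_in",(426,137),12),("tab_out",(424,101),12),("tab_low",(427,185),5),("ticktop",(441,85),4),("ln",(425,485),46),("ln1",(426,575),46)])
E
```

```text
(array([2.79260002, 0.47699427]), np.float64(60.47156243464361))
ptr [43.1 -5.4] 43.4 -0.1249 depth-z [44.  -4.8  8. ]
ptrbase [29.6 -3.6] 29.8 -0.1218 depth-z [34.3 -3.3 11.8]
tab_in [53.3 -9.3] 54.1 -0.172 depth-z [55.9 -8.8 11.8]
tab_out [59.  -9.7] 59.8 -0.1624 depth-z [56.8 -9.1  5.5]
tab_low [38.5 -8.2] 39.3 -0.2105 depth-z [47.6 -7.9 11.9]
ticktop [ 55.  -12.1] 56.4 -0.2163 depth-z [ 59.1 -11.6   5.7]
ln [24.1 -3.1] 24.3 -0.1295 depth-z [26.9 -2.7 46. ]
ln1 [-3.3 -0.1] 3.3 -3.1128 depth-z [ 0.6  0.3 46.5]
```

```bash
cat >> ang.py <<'E'
def dep(tag,ctr=(0,0)):
    c=load(tag);v,u=np.mgrid[0:384,0:512];d=c["d"]
    P=np.stack([(u-c["cx"])/c["f"]*d,(v-c["cy"])/c["f"]*d,d],-1)
    X=((P-c["t"])@c["R"]);Q=D.d(X);x,y,z=Q[...,0]-ctr[0],Q[...,1]-ctr[1],Q[...,2];r=np.hypot(x,y)
    ok=(d>0)
    for n,m in [("ptr",ok&(z>8.)&(z<13)&(r>37)&(r<46.5)),("tab",ok&(z>9.5)&(z<14)&(r>47.5)&(r<60))]:
        print(n,m.sum(),"mean",x[m].mean().round(2),y[m].mean().round(2),z[m].mean().round(2),"ang",np.arctan2(y[m].mean(),x[m].mean()).round(4),"u",u[m].mean().round(1),"v",v[m].mean().round(1))
    m=ok&(abs(z-14)<1.5)&(r<40);print("disc",m.sum(),x[m].min(),x[m].max(),y[m].min(),y[m].max())
    m=ok&(abs(z-46.5)<2)&(r<34);
    if m.sum()>20: print("bar",m.sum(),x[m].mean(),y[m].mean(),y[m].min(),y[m].max(),x[m].min(),x[m].max(), np.polyfit(x[m],y[m],1))
E
python3 - <<'E'
from ang import *
dep("w7");dep("w4");dep("w6")
E
```

```text
ptr 246 mean 42.17 -4.18 11.44 ang -0.0988 u 249.3 v 153.7
tab 294 mean 52.76 -8.44 11.62 ang -0.1587 u 256.6 v 132.9
disc 5238 -28.706741861194192 39.80132858973944 -33.46243410428743 33.38480596997859
bar 2589 7.436290306520985 -0.2932124443303007 -22.163243581457653 20.992006187020454 -29.39917252256085 30.535303854573797 [-0.06734725  0.20760128]
ptr 41 mean -24.83 32.97 11.0 ang 2.2163 u 258.8 v 85.1
tab 47 mean 52.69 -8.72 11.57 ang -0.164 u 322.2 v 129.6
disc 1244 -33.44076467341825 33.63058199750494 -32.715043704732324 33.18827373245212
bar 743 0.7269616432038774 -0.14112804733414486 -26.217428250105794 26.89622012330079 -22.96258482007287 23.02523206715768 [-1.10353482  0.66109944]
ptr 291 mean 39.72 14.03 11.14 ang 0.3395 u 205.5 v 159.4
tab 274 mean 52.78 -8.48 11.68 ang -0.1593 u 253.8 v 129.0
disc 4545 -28.313712610825327 36.64031480199626 -33.05419769587978 33.68191149996548
bar 2594 6.502679486049582 1.0853610235443218 -30.438947952318134 28.537560829001837 -29.92521854962955 30.137817792052367 [ 0.35750276 -1.23936486]
```

>>> send_rows(offset=[[0,0,0],[0,0,0],[0,0,0],[0,0,0],[0,0,0]], roll=[0.02,0.04,0.065,0.065,0.065])

```text
clock: 12.12
position: [0.5615, -0.0563, 0.1053]
ee_rot: [0.998, -0.064, 0.0, -0.001]
ft_force: [-3.7, 6.1, 13.4]
grip_width: 0.195
```

```bash
python3 - <<'E'
from ang import *
from workcell import monitor
snap("wrist","w8");o=monitor.get_obs();q=o["ee_rot"];print(o["clock"],o["position"],"toolx",2*np.arctan2(q[1],q[0]),o["ft_force"],o["torque"])
dep("w8")
E
```

```text
12.1667 [ 0.5614977  -0.05634811  0.10535498] toolx -0.1287504219355843 [-3.72839754  5.46056594 12.99479602] [2.02628992 0.70650519 0.51769749]
ptr 240 mean 41.73 -6.64 11.59 ang -0.1579 u 247.9 v 154.0
tab 278 mean 52.79 -8.49 11.72 ang -0.1595 u 247.2 v 133.2
disc 5221 -28.478915115277292 39.29401915009597 -33.33939103759337 33.675227323403696
bar 2570 7.35127286679193 -0.545857614932363 -22.235415268392806 20.416923520802033 -29.994973676632878 30.44787204702329 [-0.11254243  0.2814725 ]
```

>>> send_rows(offset=[[0,0,0],[0,0,0],[0,0,0],[0,0,0],[0,0,0]], roll=[0,0,0,0,0], jaw=0.45)

```text
clock: 12.58
position: [0.5606, -0.0581, 0.1042]
ee_rot: [0.998, -0.067, -0.0, 0.0]
ft_force: [0.3, 0.3, -1.0]
grip_width: 0.452
```

>>> send_rows(offset=[[0,0,-10],[0,0,-25],[0,0,-45],[0,0,-60],[0,0,-60]], roll=[0,0,0,0,0])

```text
clock: 13.0
position: [0.5621, -0.0585, 0.1676]
ee_rot: [0.998, -0.067, 0.002, -0.0]
ft_force: [1.2, 0.1, 0.4]
grip_width: 0.449
```

```bash
python3 - <<'E'
from ang import *
from workcell import monitor
c=snap("wrist","w9");o=monitor.get_obs();q=o["ee_rot"];print(o["clock"],o["position"],"toolx",2*np.arctan2(q[1],q[0]),o["ft_force"],o["joint_pos"][6])
dep("w9");u,v=np.round(proj(c,D.w([35,-5,8]))).astype(int);print(u,v);crop(c,u-65,v-50,u+65,v+50,6,"w9")
E
```

```text
13.05 [ 0.56154337 -0.05812179  0.16607256] toolx -0.1340581777538239 [ 1.32604528 -0.33765382 -0.64466028] -1.3184297960013538
ptr 116 mean 41.64 -6.66 11.57 ang -0.1587 u 246.2 v 133.0
tab 140 mean 52.58 -8.65 11.67 ang -0.1631 u 245.8 v 118.0
disc 3453 -33.29550063997676 39.27784315543715 -33.10085653071207 33.40470611155119
bar 1370 4.158065969299571 -0.5634937687290594 -11.790551402617645 11.822811119687143 -30.33703535440102 30.205575352591968 [-0.15185437  0.0679267 ]
245 138
```

View pics/w9.png

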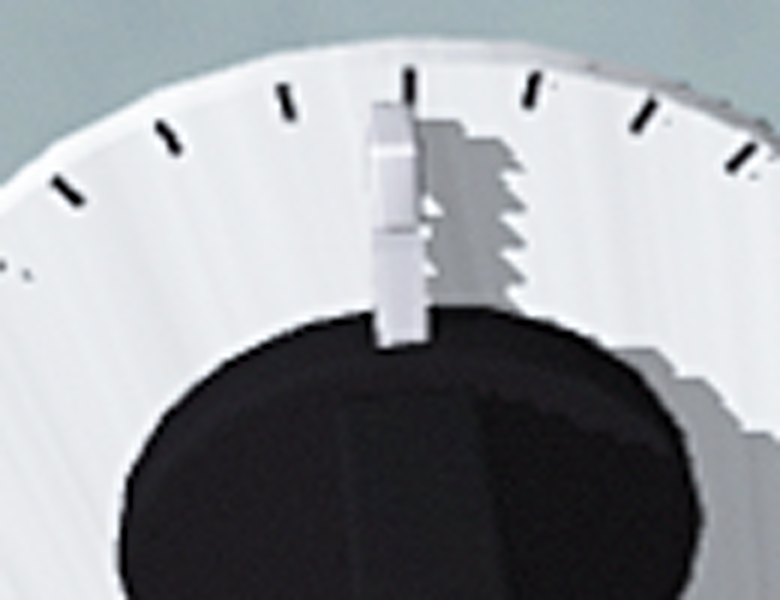

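>>> send_rows(offset=[[0,0,-30],[0,0,-60],[0,0,-90],[0,0,-120],[0,0,-140]], roll=[-0.12,-0.24,-0.36,-0.48,-0.6])

```text
clock: 13.47
position: [0.5608, -0.0582, 0.3066]
ee_rot: [0.972, 0.234, 0.001, 0.0]
ft_force: [0.5, 0.1, 0.2]
grip_width: 0.451
```

>>> send_rows(offset=[[0,0,0],[0,0,0],[0,0,0],[0,0,0],[0,0,0]], roll=[-0.12,-0.24,-0.36,-0.48,-0.6], jaw=1)

```text
clock: 13.88
position: [0.5604, -0.0578, 0.3038]
ee_rot: [0.86, 0.511, -0.0, -0.0]
ft_force: [0.2, 0.4, -0.2]
grip_width: 0.999
```

>>> send_rows(offset=[[0,0,0],[0,0,0],[0,0,0],[0,0,0],[0,0,0]], roll=[-0.12,-0.24,-0.36,-0.48,-0.6])

```text
clock: 14.3
position: [0.5604, -0.0578, 0.3037]
ee_rot: [0.67, 0.742, -0.0, -0.0]
ft_force: [0.5, 1.6, -0.6]
grip_width: 0.999
```

```bash
python3 - <<'E'
from ang import *
from workcell import monitor
c=snap("wrist","w10");o=monitor.get_obs();q=o["ee_rot"];print(o["clock"],o["position"],"toolx",2*np.arctan2(q[1],q[0]),o["joint_pos"][6])
print(totool(np.array([.4953,.1253,.1897])-o["position"],o)); h=D.w(handle(1.9));print(h,proj(c,h),totool(h-[0,0,.015]-o["position"],o))
v,u=np.mgrid[0:384,0:512];d=c["d"];P=np.stack([(u-c["cx"])/c["f"]*d,(v-c["cy"])/c["f"]*d,d],-1);X=((P-c["t"])@c["R"])
m=(d>.08)&(np.linalg.norm(X[...,:2]-h[:2],axis=-1)<.04)&(X[...,2]>.18)&(X[...,2]<.23);print(m.sum(),X[m].mean(0) if m.any() else 0)
dep("w10")
E
```

```text
14.35 [ 0.56035955 -0.05785447  0.30375219] toolx 1.6808024383864173 0.28057174350620573
[189.1802116  -44.45377965 114.10924037]
[0.49435615 0.12368295 0.20364196] [ 176.73554914 -106.87326683] [187.67646718 -45.56847836 115.16817912]
0 0
ptr 47 mean 41.26 -6.8 11.4 ang -0.1633 u 303.8 v 166.2
tab 45 mean 52.87 -8.64 11.83 ang -0.1621 u 313.8 v 169.8
disc 1381 -30.547655910773152 38.85422476543909 -33.30315062237608 33.48607932376211
bar 703 1.7478996866803376 0.038481560351910415 -11.884450607584126 11.421273386565305 -30.106168869229037 30.484571411335036 [-0.14837264  0.29782204]
```

>>> send_rows(offset=[[38,-9,0],[76,-18,0],[114,-27,0],[152,-36,0],[189,-45,0]], roll=[0.015,0.015,0.015,0.015,0.015])

```text
clock: 14.77
position: [0.4968, 0.1277, 0.3041]
ee_rot: [0.679, 0.734, 0.0, -0.0]
ft_force: [0.9, -0.2, 0.4]
grip_width: 1.002
```

>>> send_rows(offset=[[0,0,20],[0,0,50],[0,0,80],[0,0,100],[0,0,114]], roll=[0,0,0,0,0])

```text
clock: 15.18
position: [0.4966, 0.1257, 0.1877]
ee_rot: [0.679, 0.734, -0.001, -0.001]
ft_force: [0.2, 1.0, 0.4]
grip_width: 1.0
```

>>> send_rows(offset=[[0,0,0],[0,0,0],[0,0,0],[0,0,0],[0,0,0]], roll=[0,0,0,0,0], jaw=0, newtons=30)

```text
clock: 15.6
position: [0.494, 0.126, 0.1913]
ee_rot: [0.678, 0.735, -0.003, -0.004]
ft_force: [-30.1, -3.7, 26.0]
grip_width: 0.389
```

>>> send_rows(offset=[[0,0,0],[0,0,0],[0,0,0],[0,0,0],[0,0,0]], roll=[0,0,0,0,0])

```text
clock: 16.02
position: [0.494, 0.126, 0.1913]
ee_rot: [0.678, 0.735, -0.003, -0.004]
ft_force: [-29.7, -3.4, 24.6]
grip_width: 0.389
```

```bash
python3 - <<'E'
from ang import *
from workcell import monitor
o=monitor.get_obs();q=o["ee_rot"];print(o["clock"],o["position"],"toolx",2*np.arctan2(q[1],q[0]),o["ft_force"],o["grip_width"])
for s in (1.9,1.8,1.6,1.4,1.2,1,.8,.6,.4,.2,.1,0): print(s,np.round(totool(D.w(handle(s))-D.w(handle(1.9)),o),1))
E
```

```text
16.0167 [0.49398649 0.12604195 0.1913053 ] toolx 1.6506960065654812 [-29.66971672  -3.44486495  24.61484607] 0.3885056632512826
1.9 [0. 0. 0.]
1.8 [-8.2 -4.1 -6.4]
1.6 [-26.7 -10.9 -16.9]
1.4 [-47.2 -15.6 -24.2]
1.2 [-69.1 -18.  -27.8]
1 [-91.5 -18.1 -27.7]
0.8 [-113.3  -15.7  -23.9]
0.6 [-133.9  -11.   -16.5]
0.4 [-152.2   -4.3   -5.8]
0.2 [-167.8    4.3    7.8]
0.1 [-174.2    9.2   15.5]
0 [-179.8   14.4   23.7]
```

>>> send_rows(offset=[[-6.5,-5,-7],[-13.5,-8.5,-12],[-21,-11,-16],[-29,-13.5,-20],[-37,-15.5,-23]], roll=[0,0,0,0,0])

```text
clock: 16.43
position: [0.4836, 0.0883, 0.2133]
ee_rot: [0.678, 0.735, -0.001, -0.002]
ft_force: [-7.2, 3.0, -4.4]
grip_width: 0.383
```

>>> send_rows(offset=[[-10,-2,-3.5],[-21,-4,-5.5],[-32,-4.5,-7],[-43,-5,-7],[-54.5,-4.5,-6.5]], roll=[0,0,0,0,0])

```text
clock: 16.85
position: [0.4831, 0.0333, 0.2204]
ee_rot: [0.678, 0.735, -0.001, -0.003]
ft_force: [-16.8, 0.9, 5.5]
grip_width: 0.384
```

>>> send_rows(offset=[[-11,1,1.5],[-22,2.5,4],[-32.5,4.5,7],[-42.5,7,11],[-52,10,16]], roll=[0,0,0,0,0])

```text
clock: 17.27
position: [0.4965, -0.0202, 0.2033]
ee_rot: [0.679, 0.734, -0.002, -0.002]
ft_force: [-14.5, -5.5, -0.9]
grip_width: 0.387
```

>>> send_rows(offset=[[-8.5,3.5,5.5],[-17,7.5,12],[-24,12,19],[-30.5,17,27],[-33.5,19.5,31]], roll=[0,0,0,0,0])

```text
clock: 17.68
position: [0.5191, -0.0525, 0.1715]
ee_rot: [0.679, 0.734, -0.003, -0.002]
ft_force: [-11.6, -5.6, -3.0]
grip_width: 0.387
```

>>> send_rows(offset=[[-1,1,2],[-2,2,4],[-2.5,2.5,5],[-2.5,2.5,6],[-2.5,2.5,6]], roll=[0,0,0,0,0])

```text
clock: 18.1
position: [0.5223, -0.0548, 0.1665]
ee_rot: [0.679, 0.734, -0.002, -0.001]
ft_force: [-8.7, -9.0, -2.4]
grip_width: 0.386
```

>>> send_rows(offset=[[0,0,0],[0,0,0],[0,0,0],[0,0,0],[0,0,0]], roll=[0,0,0,0,0], jaw=1)

```text
clock: 18.52
position: [0.5247, -0.0517, 0.1672]
ee_rot: [0.678, 0.735, 0.0, 0.0]
ft_force: [0.4, 0.2, 1.0]
grip_width: 1.0
```

>>> send_rows(offset=[[0,0,-20],[0,0,-50],[0,0,-85],[0,0,-120],[0,0,-140]], roll=[0,0,0,0,0])

```text
clock: 18.93
position: [0.5251, -0.0522, 0.3106]
ee_rot: [0.678, 0.735, 0.002, 0.001]
ft_force: [0.7, -0.3, 0.1]
grip_width: 1.002
```

>>> send_rows(offset=[[-10,10,0],[-30,20,0],[-45,30,0],[-45,30,0],[-45,30,0]], roll=[0,0,0,0,0])

```text
clock: 19.35
position: [0.5578, -0.0952, 0.3067]
ee_rot: [0.679, 0.734, -0.001, 0.0]
ft_force: [0.0, 0.4, 0.1]
grip_width: 0.997
```

```bash
python3 - <<'E'
from ang import *
from workcell import monitor
c=snap("wrist","w11");o=monitor.get_obs();print(o["clock"],o["position"],o["ft_force"])
dep("w11");h=D.w(handle(0));print(proj(c,h),[ (a,D.d(atd(c,*(proj(c,h)+a))).round(1)) for a in ((0,0),(3,0),(-3,0))],"expect z~123")
crop(c,170,20,400,230,2.7,"w11")
t0=load("top0")["p"].astype(int);t=snap("top","top1")["p"].astype(int);m=(abs(t-t0).sum(2)>60).astype(np.uint8)
n,l,s,ce=cv2.connectedComponentsWithStats(m);print([(x[:5]) for x in s[1:] if x[4]>8])
E
```

```text
19.4 [ 0.55765375 -0.09433487  0.30665282] [ 0.63704549 -0.39179565  0.80557993]
ptr 51 mean 41.56 -6.82 11.2 ang -0.1627 u 310.8 v 129.1
tab 49 mean 52.22 -8.68 11.5 ang -0.1647 u 320.5 v 131.8
disc 1476 -22.928503207437455 38.97638817015142 -33.501695529446856 32.777271590992186
bar 309 14.772898557391818 -1.4035687421004777 -13.00162753412395 13.756144505456415 -28.510263942071 30.355766282017896 [-0.24031173  2.14653205]
[216.47511112 125.86679672] [((0, 0), array([  7.8,   6.7, 121.7])), ((3, 0), array([ 10.7,   7. , 121.7])), ((-3, 0), array([  4.9,   6.5, 121.9]))] expect z~123
[array([281, 140,   7,  15,  55], dtype=int32), array([289, 143,   4,   6,  20], dtype=int32), array([ 263,  148,   72,   92, 3608], dtype=int32), array([277, 156,   7,  13,  56], dtype=int32), array([284, 157,   6,  17,  48], dtype=int32), array([270, 166,   6,   8,  26], dtype=int32), array([280, 171,   3,   8,  17], dtype=int32), array([284, 176,   3,   9,  20], dtype=int32), array([334, 182,  28,  10, 191], dtype=int32), array([371, 188,   4,   3,  10], dtype=int32), array([354, 192,   5,   4,  14],
[... 368 characters left out ...]
1,   9,  16,  51], dtype=int32), array([239, 298,   6,  11,  38], dtype=int32), array([236, 311,   4,   9,  19], dtype=int32), array([ 116,  315,  160,   59, 4136], dtype=int32), array([238, 320,  30,   4,  70], dtype=int32), array([   0,  322,   47,   43, 1081], dtype=int32), array([272, 324,  12,  14, 124], dtype=int32), array([297, 338,  21,   5,  34], dtype=int32), array([325, 343,   9,   3,  19], dtype=int32), array([210, 362,  58,  22, 604], dtype=int32), array([217, 364,   7,  12,  30], dtype=int32), array([278, 366,   4,   8,  23], dtype=int32), array([  0, 373,  33,  11, 218], dtype=int32), array([276, 380,   5,   4,  12], dtype=int32), array([363, 381,  37,   3, 102], dtype=int32)]
```

View pics/w11.png

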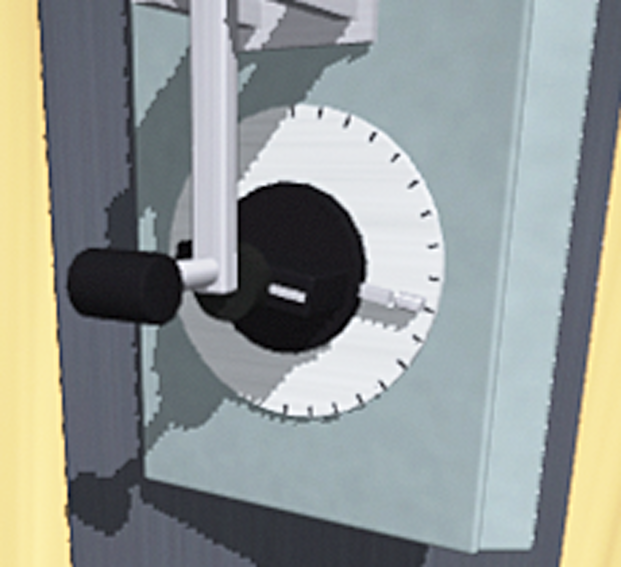

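```bash
python3 -c "
from workcell import manip
print(manip.hand_in())"
```

```text
the job is handed in; nothing more can be done
None
```

The job is done and handed in at about 19.5 s, with the gripper clear of everything. I gripped the clamp by its T-handle and swung it open. I then turned the knob about 2.4 rad clockwise until its pointer met the tab, and swung the clamp back down.

**Pointer on tab:** depth readings after the clamp was shut put the pointer at -0.163 rad and the tab at -0.165 rad. The one picture viewed close up suggested a difference of up to about 0.01 rad the other way. The tab read about -0.16 rad throughout, so it did not shift.

**Clamp:** with the clamp shut again, the gripper was back within 1–2 mm of where it first gripped the handle. The last picture shows the arm down over the knob and the pointer in line with the tab.

**Forces:** the highest wrist force I read was about 39 N, from regripping the handle.

**Other objects:** the arm only passed over the other things, and I felt no contact with them. My before-and-after comparison of the top view was swamped by the robot and its shadow, so it did not confirm that they stayed put.

I viewed 12 pictures, two over the budget.

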